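Crank a carton out of the feeder and lay it in the tray

TASK

Turn the feeder's crank clockwise, steadily, until the carton sticks out over the front edge of the deck by about half its length; once in every turn the crank goes heavy and then wants to spring ahead, so keep hold there and let it neither run back nor race forward. Then let go of the crank and leave it there, draw the carton straight out by its projecting end and set it down gently, flat in the metal tray. Leave the brown tape roll, the yellow tape measure and the stapler where they are.

Things in the scene. Friction and masses are not known exactly. Their poses are not given: they have to be found in the camera images.
- feeder: Hand-cranked carton feeder, grey and dark steel, fixed to the worktop, 250 x 270 mm, 257 mm high. Origin on the worktop below the crank; -x is its front (to the robot), y to its left, z up. A panel sloping 38 deg from horizontal, facing front and up, carries the crank; left of it a channel runs along x. A pusher plate behind the carton, geared to the crank, moves it to the front
- hood_edge (a point): Middle of the lower front edge of the feeder's dark hood, above the crank, 235 mm above the worktop. The hood is 22 mm thick, 175 mm wide and reaches back from here. At the top of the knob's circle an upright tool would strike it; a tool leaning with the knob's axis clears it
- hub (a point): Point on the crank's turning axis, level with the middle of the knob (52 mm out from the panel). The axis stands square on the panel: in the feeder's frame it points along (-0.616, 0, 0.788), 38 deg from upright, leaning to the front. This point's own axes are the feeder's
- knob_grip (a point): Middle of the crank's black knob, on its axis: sleeve 25 mm across, 46 mm long (25 mm below this point to 21 mm above, along its axis), spinning freely on a pin parallel to the turning axis and 55 mm from it. The flat crank arm lies 30 mm below this point, clear of fingertips 19 mm below it. Grip firmly: up to 18 N along the circle
- crank (a joint): Crank angle, rad, 0 to 13.2 (solid stop); starts at 0 to 1.2. 0: knob at the lowest, front point of its circle. Grows clockwise seen from the robot: lowest, left (+y), top, right. 7.54 mm of pusher per rad: carton out 50 mm at 10.6, 60 mm at 11.9. Friction 0.12 N m; from 0.6 rad before each top (3.14, 9.42) a spring pulls back, up to 0.9 N m, then drives ahead alike
- deck_edge (a point): Middle of the front edge of the channel's deck, 40 mm above the worktop; point axes are the feeder's. The deck runs 235 mm back. Side walls 60 mm apart (76 mm over their outsides) rise 52 mm above the deck; lips on them leave a 44 mm slot and 49 mm of height. The carton can leave only by the open front end. Clear worktop in front of and below the edge
- carton: Closed brown carton 55 x 120 x 45 mm (its y axis is the long one), 0.08 to 0.17 kg. Origin at the middle of its underside. It starts lying in the feeder's channel, long side along the channel, its front end 0 to 15 mm behind the deck's front edge
- tray: Shallow open grey metal tray, fixed to the worktop, 70 x 140 x 22 mm outside (y axis is the long one), 64 x 136 mm inside, floor 3 mm thick. Origin at the middle of its underside. Keep fingertips above its 22 mm walls
- brown_roll: Bystander, loose: brown paper tape roll, 69 mm across, 61 mm high, standing upright. Origin under its centre
- yellow_tape_measure: Bystander, loose: yellow pocket tape measure 33 x 68 x 61 mm. Origin under its centre
- desk_stapler: Bystander, loose: red and black stapler 36 x 145 x 42 mm. Origin under its centre

How it is judged (in metres and radians):
On the way, in this order (a step that is already met when the one before it is completed fails the run):
1. the crank has been turned through its first heavy point (value of joint crank above 4 rad).
2. the crank is past its second heavy point and has pushed the carton 48 mm or more out over the deck's edge, still lying on the deck (value of joint crank above 10.3 rad and x of carton in the frame of feeder between -0.1 and -0.068 m and z of carton in the frame of feeder above 0.034 m), for 0.2 s.
At the end, for the whole second after the job is handed in: The carton lies flat on the tray's floor between its walls (centre within 14 mm of the tray's, upright within 0.08 rad, long sides parallel within 0.15 rad), at rest; the crank is left past its second heavy point (over 10.3 rad) and still (horizontal distance between carton and tray below 0.014 m and height (world z) of carton below 0.008 m and angle between carton's own z axis and vertical below 0.08 rad and angle between the y axis of carton and the y axis of tray, either way round below 0.15 rad and linear speed of carton below 0.02 m/s and value of joint crank above 10.3 rad and velocity of joint crank below 0.1 rad/s); the robot touches nothing.
It fails at once if the crank races forward (over 6 rad/s) (velocity of joint crank above 6 rad/s).
It fails at once if the crank runs back (faster than 3 rad/s) (velocity of joint crank below -3 rad/s).
It fails at once if the carton is dropped or thrown (over 1.1 m/s) (linear speed of carton above 1.1 m/s).
It fails at once if a bystander is disturbed (moved over 20 mm) (distance of any of brown_roll, yellow_tape_measure, desk_stapler from where it was at the start of the episode above 0.02 m).
It also fails if it takes over 72 s, if anything falls off the work surface, if the arm or the gripper's body presses on something with over 40 N, if the wrist force passes 120 N, or if a joint passes its speed limit or range.

ROBOT

A 6-joint arm with a two-finger parallel gripper is mounted at the origin on a cart in front of the work surface, level with it; the furniture and walls round the work are solid. World frame = base frame: x ahead of the robot, y to its left, z up, the work surface at z = 0. Lengths are in mm, angles in rad, forces in N, time in s.
With the tool pointing down it reaches from about 325 to 875 mm from the base axis. Payload 4.4 kg.
Tool frame: the origin (TCP) lies where the fingers leave the gripper's body, on its centre line; the fingertips stand 73 mm ahead of it and the grasp point (between the pads) lies 54 mm ahead of it; z points along the fingers, y is the line along which they close (so a half turn about z gives the same grasp; the last joint's range is limited). The gripper opens to 85 mm and grips with 20 to 120 N. Pads are 22 mm wide; open, the fingers measure 114 mm over their backs; the gripper's body (76 mm by 85 mm) begins 54 mm behind the grasp point. The pads swing forward as they close: fully open they stand 13 mm farther back than shut.
Start: joints at [-1.375, 0.207, 1.542, -0, 1.393, -0.15], TCP at [195.425, -540.775, 303.882] pointing down, gripper open.
Joint ranges: [-2.73, 2.73], [-0.86, 2.22], [0.23, 2.46], [-1.11, 4.25], [0.08, 2.63], [-2.82, 2.82]. Speed limits (rad/s): [2.79, 2.79, 3.14, 3.14, 3.14, 3.14].

INTERFACE

Orientations are given as a 3x3 rotation matrix whose columns are the frame's x, y, z axes.
In Python, from plant import ctrl gives the robot as it stands. Calls block until the motion is done:
- ctrl.move_ptp(position, orientation): joint-space move of the TCP to a pose.
- ctrl.move_l(position, rot=None, vel=150, threshold=None): straight line of the TCP; rot=None keeps the orientation; vel is the mean speed in mm/s. With threshold (N) it stops when the force on the tool has changed by that much, and returns True; else False.
- ctrl.set_joints(angles): joint-space move.
- ctrl.gripper_to(opening, force=None): finger opening in mm; force is the grip in N (None keeps the last); returns when the fingers have stopped.
- ctrl.hold(seconds).
- ctrl.solve_ik(position, orientation): joint angles nearest the present ones, or None.
- ctrl.read_state(): the state.
- ctrl.grab_frame(name): name is "side" or "top" or "wrist"; returns the picture (420x560x3 uint8, red, green, blue); there is no depth.
- ctrl.camera_params(name): a dict with "mtx" (3x3 intrinsics, pixels), "R" (3x3) and "t" (3): a world point X has camera coordinates R X + t; the wrist camera has in their place "T_tool_cam" (4x4, takes a point from camera to tool coordinates, whose origin is the TCP and whose axes are the flange's). Camera axes: x right, y down, z forward; pixel columns grow to the right and rows downward; lengths in mm; the calibration is good to about 2 mm. A picture is of the moment at which its call begins: read the wrist's pose just before it. camera_params takes no time and is no camera call.
A pose or a line that the arm cannot do raises ctrl.MotionError and nothing moves.
- ctrl.finish_job(): hands the job in; it is judged then, once.
The state is a dict: "t": time; "q": joint angles; "qvel": joint speeds; "tau": joint torques, N m; "eef_pos": TCP position; "eef_rot": TCP orientation; "force": force on the tool from outside, world axes, zero at the start; "wrist_torque": the same for the moment, N m; "grip_width": finger opening in mm; "grasp_force": force on a finger pad.
Only numpy, scipy, OpenCV 4.12 (cv2) and the standard library are available. Lean on these libraries where they do the work, as an engineer would, in place of code of your own. Each camera call takes 0.05 s, during which the arm holds its last target. There are 200 camera calls.

## Working session

There is one attempt and no reset: what is moved stays moved. The work goes in short steps, each a Python script; the robot and the scene stay as the last script left them, time stands still between calls to the robot, and variables do not carry over. Pictures are saved under pics/ and viewed, at most 10 in all, crops included, and the job is handed in when it is done.

```bash
ls; mkdir -p pics
python3 - <<'E'
from plant import ctrl
import cv2, numpy as np
for n in ("side","top"):
    cv2.imwrite(f"pics/{n}0.png",ctrl.grab_frame(n)[:,:,::-1])
    p=ctrl.camera_params(n); print(n,{k:np.round(v,3).tolist() for k,v in p.items()}, (-p["R"].T@p["t"]).round(0))
p=ctrl.camera_params("wrist");print({k:np.round(v,3).tolist() for k,v in p.items()})
print(ctrl.read_state())
E
```

```text
pics
plant.py
side {'mtx': [[401.643, 0.0, 271.587], [0.0, 401.643, 211.838], [0.0, 0.0, 1.0]], 'R': [[-0.968, -0.251, -0.025], [-0.124, 0.562, -0.818], [0.219, -0.788, -0.575]], 't': [551.808, 128.359, 1154.635]} [297. 977. 782.]
top {'mtx': [[496.256, 0.0, 285.979], [0.0, 496.256, 214.79], [0.0, 0.0, 1.0]], 'R': [[-0.005, -1.0, 0.009], [-0.998, 0.005, -0.063], [0.063, -0.009, -0.998]], 't': [119.256, 502.687, 1395.529]} [ 415.  130. 1423.]
{'mtx': [[296.345, 0.0, 280.681], [0.0, 296.345, 210.679], [0.0, 0.0, 1.0]], 'T_tool_cam': [[0.0, -0.956, -0.294, 74.406], [1.0, -0.0, 0.0, -0.462], [-0.0, -0.294, 0.956, -71.33], [0.0, 0.0, 0.0, 1.0]]}
{'t': 0.1, 'q': array([-1.37450308e+00,  2.07349724e-01,  1.54282377e+00, -1.42366065e-05,
        1.39350961e+00, -1.50533103e-01]), 'qvel': array([ 0.0007586 , -0.00251257, -0.00296493,  0.00161317, -0.00265848,
        0.00044614]), 'tau': array([ 5.88244366e-04, -3.84085178e+01, -2.92550057e+01, -7.69973576e-05,
        4.84875636e-03, -1.65824662e-05]), 'eef_pos': array([ 195.31257783, -540.23739557,  302.82722672]), 'eef_rot': array([[ 9.40455424e-01,  3.39916780e-01, -4.21455285e-04],
       [ 3.39916909e-01, -9.40453243e-01,  2.04757143e-03],
       [ 2.99644897e-04, -2.06890944e-03, -9.99997815e-01]]), 'force': array([-0.98600262,  0.04597678, -0.8814151 ]), 'wrist_torque': array([ 0.02430165, -0.00060513,  0.02693795]), 'grasp_force': 0.0, 'grip_width': 85.2781210188803}
```

View pics/side0.png

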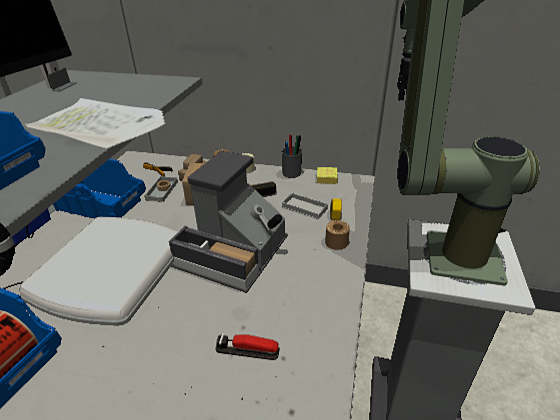

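View pics/top0.png

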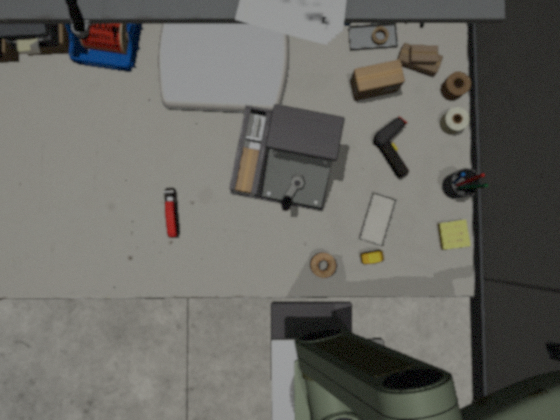

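The top view shows the feeder: hood near (307,130), channel with carton at (232–265, 105–197) and knob at (287,203). The tray is at (378,218), the roll at (322,264), the tape at (372,257) and the stapler at (171,212). Next step is rough positions, then closer wrist views.

```bash
cat > h.py <<'E'
from plant import ctrl
import numpy as np, cv2
def pose(name):
    """K, R(cam->world), centre"""
    p=ctrl.camera_params(name)
    if name!="wrist": return p["mtx"],p["R"].T,-p["R"].T@p["t"]
    s=ctrl.read_state(); T=p["T_tool_cam"]; R=s["eef_rot"]
    return p["mtx"],R@T[:3,:3],s["eef_pos"]+R@T[:3,3]
def ray(P,uv):
    K,R,c=P; d=R@np.linalg.solve(K,[uv[0],uv[1],1]); return c,d/np.linalg.norm(d)
def onz(P,uv,z):
    c,d=ray(P,uv); return c+d*(z-c[2])/d[2]
def proj(P,X):
    K,R,c=P; v=K@(R.T@(np.asarray(X)-c)); return v[:2]/v[2]
def shot(name,f):
    P=pose(name); im=ctrl.grab_frame(name)[:,:,::-1].copy(); cv2.imwrite(f"pics/{f}.png",im)
    np.savez(f"pics/{f}.npz",K=P[0],R=P[1],c=P[2]); return im,P
def load(f):
    z=np.load(f"pics/{f}.npz"); return cv2.imread(f"pics/{f}.png"),(z["K"],z["R"],z["c"])
def Rdown(yaw):  # tool x along yaw, z down
    c,s=np.cos(yaw),np.sin(yaw); return np.array([[c,s,0],[s,-c,0],[0,0,-1.]])
E
python3 - <<'E'
from h import *
P=pose("top")
for n,uv,z in [("chFL",(231,192),92),("chFR",(261,198),92),("chBL",(247,106),92),("knob",(287,203),130),("hoodBL",(277,104),257),("hoodBR",(343,118),257),("hoodFL",(268,148),257),("hoodFR",(336,158),257),
 ("tray1",(370,193),22),("tray2",(396,200),22),("tray3",(384,246),22),("tray4",(360,240),22),("roll",(322,264),61),("tape",(372,257),61),("stap",(171,212),40)]:
    print(n,onz(P,uv,z).round(0))
ctrl.move_ptp([470,-20,400],Rdown(0)); print(ctrl.read_state()["t"]); shot("wrist","w1")
ctrl.move_ptp([480,-140,330],Rdown(0)); print(ctrl.read_state()["t"]); shot("wrist","w2")
E
```

```text
chFL [561. 265.  92.]
chFR [544. 184.  92.]
chBL [796. 222.  92.]
knob [527. 115. 130.]
hoodBL [753. 139. 257.]
hoodBR [719. -18. 257.]
hoodFL [647. 161. 257.]
hoodFR [623.  -1. 257.]
tray1 [ 564. -122.   22.]
tray2 [ 543. -196.   22.]
tray3 [ 413. -159.   22.]
tray4 [431. -92.  22.]
roll [365.  19.  61.]
tape [ 383. -118.   61.]
stap [511. 437.  40.]
2.2417
2.9083
```

Run:
```python
from h import *
ctrl.move_ptp([480,160,380],Rdown(-0.2)); print(ctrl.read_state()["t"]); a,_=shot("wrist","w3")
b=load("w2")[0]
cv2.imwrite("pics/v3.png",cv2.resize(a,(800,600),interpolation=cv2.INTER_CUBIC))
cv2.imwrite("pics/v2.png",b)
```

```text
4.125
```

View pics/v3.png

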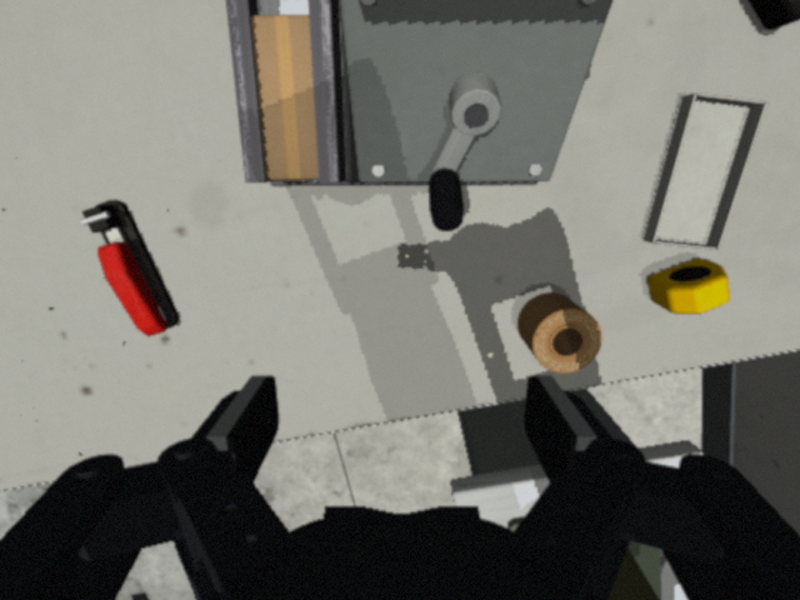

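View pics/v2.png

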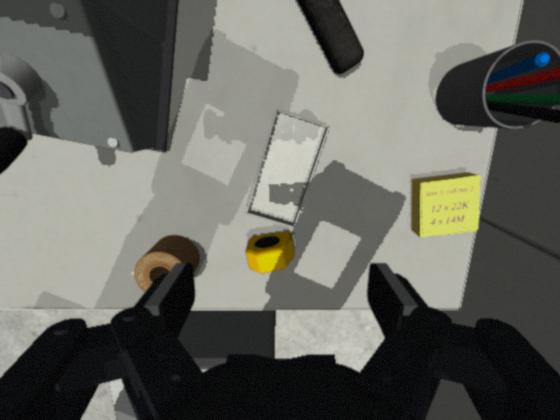

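Wrist view w3 (scaled by 1.43): channel outer walls at (246,182) and (343,182), carton front at (265–318,180), hub boss at (475,112), knob at (446,200), and the tray to the right. In w2 the tray corners are at (278,112), (327,127), (294,223) and (249,212). I'll look at w1 for the baseline.

Run:
```python
from h import *
a=load("w1")[0][0:210,0:300]; b=load("w3")[0][0:210,140:440]
cv2.imwrite("pics/v1.png",np.vstack([cv2.resize(x,None,fx=1.4,fy=1.4,interpolation=cv2.INTER_CUBIC) for x in (a,b)])) if 0 else cv2.imwrite("pics/v1.png",cv2.resize(a,None,fx=2.6,fy=2.6,interpolation=cv2.INTER_CUBIC))
```

```text
(no output)
```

View pics/v1.png

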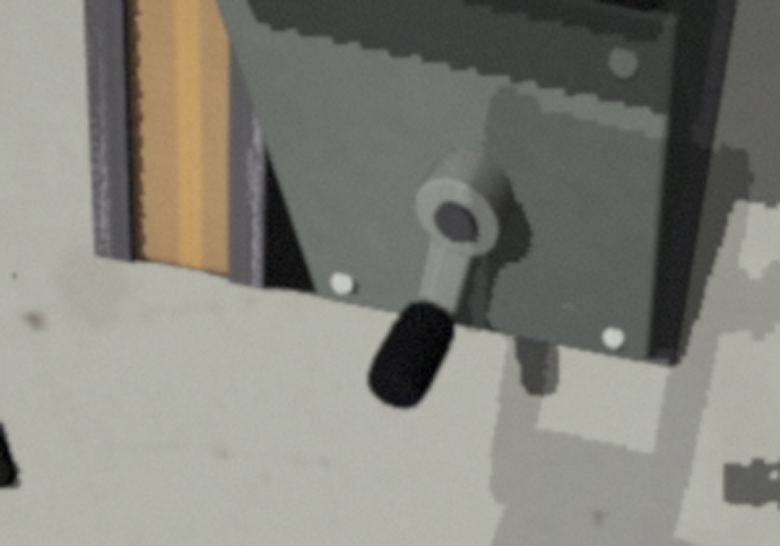

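w1 crop (scaled by 2.6): wall fronts at (97,256) and (264,286), screws at (342,283) and (613,338), boss at (457,217), knob at (411,355). I'll triangulate these with w3.

```bash
cat > meas.py <<'E'
from h import *
def tri(obs):
    A=np.zeros((3,3));b=np.zeros(3)
    for P,uv in obs:
        c,d=ray(P,uv);M=np.eye(3)-np.outer(d,d);A+=M;b+=M@c
    X=np.linalg.solve(A,b); return X,[(np.round(proj(P,X)-uv,1)).tolist() for P,uv in obs]
w1,P1=load("w1");w3,P3=load("w3");w2,P2=load("w2")
def knob(im,box):
    x0,y0,x1,y1=box;m=(im[y0:y1,x0:x1].max(2)<35).astype(np.uint8)
    n,l,st,ce=cv2.connectedComponentsWithStats(m); i=1+np.argmax(st[1:,4])
    k,cs=None,max(cv2.findContours((l==i).astype(np.uint8),0,1)[0],key=cv2.contourArea)
    r=cv2.minAreaRect(cs); print(st[i],ce[i]+[x0,y0],r[0],r[1]); return np.array(r[0])+[x0,y0]
if __name__=="__main__":
    k1=knob(w1,(138,112,180,162));k3=knob(w3,(290,112,335,165))
    for n,a,b in [("wallL",(37.3,98.5),(172.2,127.4)),("wallR",(101.5,110),(240.1,127.4)),("scL",(131.5,108.8),(264.6,119.7)),("scR",(235.8,130),(374.5,119)),("boss",(175.8,83.5),(333.2,79.8)),("knob",k1,k3)]:
        X,r=tri([(P1,np.array(a)),(P3,np.array(b))]); print(n,X.round(1),r)
    for uv in ((37.3,98.5),(101.5,110)): print("w1 z92",onz(P1,uv,92).round(1))
    for uv in ((172.2,127.4),(240.1,127.4)): print("w3 z92",onz(P3,uv,92).round(1))
    # tray by outline
    x0,y0,x1,y1=240,100,340,235
    t=[onz(P2,u,22) for u in ((278,112),(327,127),(294,223),(249,212))]
    t=np.array(t);print("tray",t.round(1).tolist(),t.mean(0),[np.linalg.norm(t[i]-t[i-1]) for i in range(4)])
    t3=np.array([onz(P3,np.array(u)/1.4286,22) for u in ((687,95),(764,102),(718,247),(646,241))]);print("tray3",t3.round(1).tolist(),t3.mean(0))
    for t in (t,t3):
        d=(t[0]+t[1]-t[2]-t[3])[:2];print("yaw of long axis",np.arctan2(d[1],d[0]))
E
python3 meas.py
```

```text
[  5   5  31  39 780] [158.0525641  136.02820513] (19.900001525878906, 23.69999885559082) (21.913463592529297, 39.80200958251953)
[ 10   7  24  42 794] [311.9231738 139.3324937] (22.197261810302734, 27.373971939086914) (41.40283203125, 21.879119873046875)
wallL [569.1 270.9  92. ] [[-0.1, -0.4], [0.1, 0.3]]
wallR [554.5 192.1  99.5] [[0.1, 0.7], [-0.1, -0.7]]
scL [556.9 163.7  84. ] [[0.0, 0.3], [-0.0, -0.3]]
scR [531.6  35.9  84.2] [[-0.0, 0.1], [-0.0, -0.1]]
boss [579.5  87.7 139.6] [[0.0, 0.6], [-0.0, -0.6]]
knob [527.  116.3 130.5] [[0.0, 0.2], [-0.0, -0.2]]
w1 z92 [568.7 270.9  92. ]
w1 z92 [555.5 196.3  92. ]
w3 z92 [569.5 270.9  92. ]
w3 z92 [553.7 193.2  92. ]
tray [[563.2, -136.5, 22.0], [545.5, -196.8, 22.0], [420.2, -157.6, 22.0], [435.9, -97.0, 22.0]] [ 491.2004477  -146.97173904   22.        ] [np.float64(133.26479728577408), np.float64(62.86323665357797), np.float64(131.36015930593396), np.float64(62.57371425529753)]
tray3 [[566.2, -127.4, 22.0], [546.0, -197.5, 22.0], [415.8, -158.0, 22.0], [436.6, -86.0, 22.0]] [ 491.16884262 -142.22759783   22.        ]
yaw of long axis -0.3017670560602106
yaw of long axis -0.30228908600377
```

Measurements agree: the panel screws give yaw −0.195, boss and knob are consistent with the 55 mm radius, and the crank starts near 0.33 rad. Next I'll check IK around the circle, then grasp the knob.

```bash
cat > f.py <<'E'
from h import *
yaw=-0.194; fx=np.array([np.cos(yaw),np.sin(yaw),0]); fy=np.array([-np.sin(yaw),np.cos(yaw),0]); ez=np.array([0,0,1.])
n=-0.616*fx+0.788*ez; n/=np.linalg.norm(n); ud=np.cross(fy,n); ud*= -np.sign(ud[2])  # down the panel
hub=535.5*fx+198*fy+162.5*ez
Rt=np.column_stack([-ud,np.cross(-n,-ud),-n])   # tool: z=-n, x up the panel
def kn(th,r=55): return hub+r*(np.cos(th)*ud+np.sin(th)*fy)
def tcp(g,R=Rt): return g-54*R[:,2]
def say(*a):
    s=ctrl.read_state(); f=s["force"]; print(*a,"t%.1f"%s["t"],"F",f.round(1),"ud/fy/n",np.round([f@ud,f@fy,f@n],1),"w%.1f g%.0f"%(s["grip_width"],s["grasp_force"])); return s
E
python3 - <<'E'
from f import *
print(np.linalg.det(Rt),hub,kn(0.33),Rt.round(2).tolist())
for th in np.arange(0,6.28,.7): 
    q=ctrl.solve_ik(tcp(kn(th)),Rt); print(round(th,1),None if q is None else np.round(q,2))
g=kn(0.33)
ctrl.move_ptp(tcp(g+90*n),Rt); say("pre")
shot("wrist","w4")
print(ctrl.move_l(tcp(g+1*n),vel=120,threshold=15)); say("at")
ctrl.gripper_to(15,force=95); s=say("gripped")
gp=s["eef_pos"]+54*s["eef_rot"][:,2]; print((gp-hub)@np.column_stack([ud,fy,n]))
E
```

```text
1.0 [563.62603366  91.04913056 162.5       ] [526.83764335 116.44007136 130.45449386] [[0.77, -0.19, 0.6], [-0.15, -0.98, -0.12], [0.62, -0.0, -0.79]]
0.0 [ 0.14  0.03  2.18 -0.62  0.35  2.43]
0.7 [ 0.22  0.07  2.12 -0.66  0.41  2.52]
1.4 [ 0.23  0.1   2.03 -0.6   0.47  2.47]
2.1 [ 0.19  0.1   1.97 -0.51  0.5   2.33]
2.8 [ 0.12  0.08  1.96 -0.4   0.5   2.17]
3.5 [ 0.03  0.04  2.   -0.31  0.47  2.03]
4.2 [-0.03  0.    2.07 -0.25  0.42  1.93]
4.9 [-0.03 -0.02  2.15 -0.29  0.36  1.97]
5.6 [ 0.04 -0.01  2.2  -0.45  0.33  2.18]
pre t5.1 F [-0.2  0.5 -0.2] ud/fy/n [0.4 0.4 0.1] w85.3 g0
False
at t6.0 F [-0.1  0.6  0.3] ud/fy/n [-0.   0.5  0.4] w85.3 g0
gripped t6.6 F [-4.6  1.4  5.1] ud/fy/n [0.6 0.5 7. ] w22.5 g93
[51.90974625 18.11773844  1.45344499]
```

```bash
cat >> f.py <<'E'
def turn(a,b,w=0.9,step=0.2,log=3,off=0):
    k=int(np.ceil((b-a)/step)); 
    for i,th in enumerate(np.linspace(a,b,k+1)[1:]):
        ctrl.move_l(tcp(kn(th)+off*n),vel=55*w)
        s=ctrl.read_state();f=s["force"]
        if i%log==log-1 or i==k-1:
            rad=np.cos(th)*ud+np.sin(th)*fy; tan=-np.sin(th)*ud+np.cos(th)*fy
            d=s["eef_pos"]+54*s["eef_rot"][:,2]-hub
            print("th%.2f t%.1f meas%.2f r%.1f"%(th,s["t"],np.arctan2(d@fy,d@ud),np.hypot(d@fy,d@ud)),"rad/tan/n",np.round([f@rad,f@tan,f@n],1),"w%.1f"%s["grip_width"])
        if np.linalg.norm(f)>60: print("FORCE",th); return th
    return b
E
python3 - <<'E'
from f import *
turn(0.335,1.6,off=1.4,log=1)
E
```

```text
th0.52 t7.0 meas0.52 r55.0 rad/tan/n [0.8 0.2 5.8] w22.3
th0.70 t7.3 meas0.70 r55.1 rad/tan/n [ 0.4 -1.2  5.9] w22.4
th0.88 t7.7 meas0.88 r55.1 rad/tan/n [0.7 0.3 6.3] w22.1
th1.06 t8.0 meas1.06 r55.2 rad/tan/n [0.6 0.3 5.8] w22.1
th1.24 t8.4 meas1.24 r55.2 rad/tan/n [ 1.7 -1.1  7. ] w22.0
th1.42 t8.7 meas1.42 r55.2 rad/tan/n [ 1.2 -0.   5.9] w22.5
th1.60 t9.1 meas1.61 r55.2 rad/tan/n [ 1.6 -1.5  5.6] w22.0
```

Run:
```python
from f import *
a,_=shot("side","s1"); cv2.imwrite("pics/s1c.png",cv2.resize(a[140:310,150:370],None,fx=3,fy=3,interpolation=cv2.INTER_CUBIC))
```

```text
(no output)
```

View pics/s1c.png

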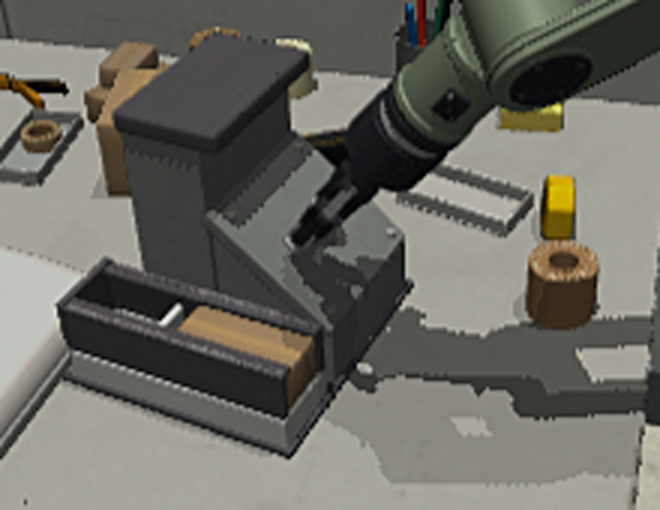

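The side view shows the gripper on the knob at its left position, with the carton moved up to the deck front (crop 300,380). I'll carry on over the first heavy point.

Run:
```python
from f import *
turn(1.6,2.5,off=1.4); ctrl.gripper_to(15,force=115)
turn(2.5,3.8,w=0.7,step=.15,off=1.4,log=1)
turn(3.8,4.6,off=1.4)
```

```text
th2.14 t10.2 meas2.15 r55.3 rad/tan/n [ 1.5 -0.8  5.3] w22.2
th2.50 t10.9 meas2.51 r55.3 rad/tan/n [1.6 1.2 5.5] w22.5
th2.64 t11.4 meas2.60 r55.3 rad/tan/n [ 3.7 -9.8  6. ] w22.0
th2.79 t11.8 meas2.73 r55.2 rad/tan/n [  2.8 -13.2   2.5] w21.7
th2.93 t12.2 meas2.85 r55.3 rad/tan/n [  2.7 -18.   -1.4] w21.9
th3.08 t12.5 meas3.04 r55.3 rad/tan/n [ 1.9 -5.9 -0.4] w21.8
th3.22 t12.9 meas-3.03 r55.3 rad/tan/n [3.7 7.5 3.9] w22.0
th3.37 t13.2 meas-2.82 r55.1 rad/tan/n [ 6.9 21.6 11.4] w22.0
th3.51 t13.6 meas-2.70 r55.1 rad/tan/n [ 5.8 12.2 11.5] w21.9
th3.66 t14.0 meas-2.58 r55.1 rad/tan/n [3.5 6.  9.4] w21.7
th3.80 t14.3 meas-2.47 r55.1 rad/tan/n [ 1.9 -0.1  6.5] w21.7
th4.40 t15.4 meas-1.83 r55.0 rad/tan/n [-1.4  0.2 10. ] w21.9
th4.60 t15.8 meas-1.64 r55.1 rad/tan/n [-1.8  0.5  8.8] w21.8
```

Exactly as specified: a −18 N pull back, then a push ahead. I'll do the rest in the same way, up to 11.8 rad.

Run:
```python
from f import *
turn(4.6,8.7,off=1.4,log=6)
turn(8.7,10.1,w=0.7,step=.15,off=1.4,log=1)
turn(10.1,11.8,off=1.4)
shot("top","t2"); a,_=shot("side","s2"); cv2.imwrite("pics/s2c.png",cv2.resize(a[140:310,150:370],None,fx=3,fy=3,interpolation=cv2.INTER_CUBIC))
```

```text
th5.77 t18.0 meas-0.51 r55.0 rad/tan/n [-3.6  1.3  5.7] w21.9
th6.94 t20.2 meas0.62 r55.2 rad/tan/n [-1.7  1.   9.1] w22.0
th8.11 t22.4 meas1.81 r55.2 rad/tan/n [5.2 0.4 8. ] w21.8
th8.70 t23.5 meas2.42 r55.2 rad/tan/n [ 3.3 -0.2  6.1] w21.7
th8.84 t23.9 meas2.56 r55.2 rad/tan/n [ 3.9 -1.   5. ] w21.6
th8.98 t24.2 meas2.65 r55.2 rad/tan/n [  5.1 -11.2   1.6] w21.7
th9.12 t24.6 meas2.75 r55.1 rad/tan/n [  4.1 -18.9   2.9] w21.7
th9.26 t24.9 meas2.91 r55.2 rad/tan/n [  4.3 -14.6  -0.9] w21.7
th9.40 t25.3 meas3.11 r55.2 rad/tan/n [ 5.1 -0.8  0.9] w21.9
th9.54 t25.6 meas-2.97 r55.1 rad/tan/n [ 5.6 10.5  6.5] w21.5
th9.68 t26.0 meas-2.77 r55.0 rad/tan/n [ 8.4 21.9 13.2] w21.6
th9.82 t26.3 meas-2.64 r55.0 rad/tan/n [ 8.3 16.8 13.9] w22.0
th9.96 t26.7 meas-2.56 r55.1 rad/tan/n [3.9 3.1 7.6] w22.1
th10.10 t27.0 meas-2.44 r55.1 rad/tan/n [2.4 0.5 7.9] w21.9
th10.67 t28.1 meas-1.84 r55.0 rad/tan/n [ 1.2  0.6 11.4] w22.0
th11.23 t29.2 meas-1.30 r55.1 rad/tan/n [-5.4 -0.8  6.9] w21.9
th11.80 t30.2 meas-0.76 r55.0 rad/tan/n [-5.8  1.1  4.4] w21.6
```

View pics/s2c.png

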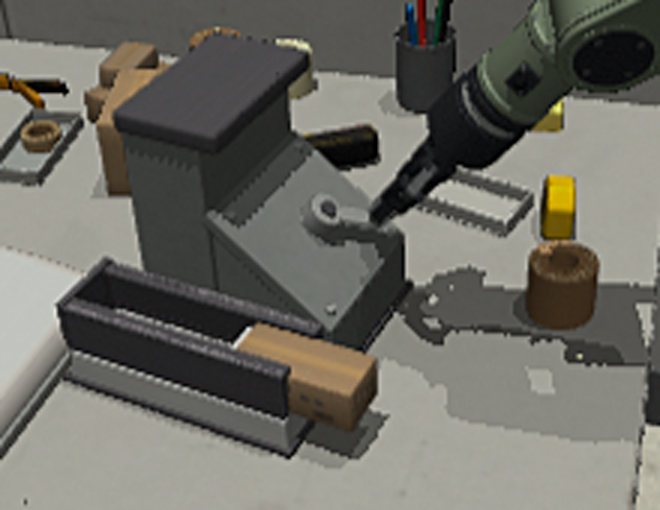

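The carton now projects about half its length (crop 290–378, 330–430). I'll release the crank, then look at the tray and the carton from the wrist.

Run:
```python
from f import *
ctrl.gripper_to(85); say("open")
p=ctrl.read_state()["eef_pos"]; ctrl.move_l(p+100*n,vel=200)
yt=-0.302
ctrl.move_ptp([485,-145,300],Rdown(yt)); ctrl.hold(0.15); a,_=shot("wrist","w5")
ctrl.move_ptp([485,225,270],Rdown(yaw)); ctrl.hold(0.15); b,_=shot("wrist","w6"); say()
v=np.hstack([cv2.resize(x,None,fx=2,fy=2,interpolation=cv2.INTER_CUBIC) for x in (a[70:260,190:390],b[30:220,190:390])]); cv2.imwrite("pics/v56.png",v); print(v.shape)
```

```text
open t31.0 F [0.5 1.2 0.3] ud/fy/n [-0.4  1.3  0.1] w85.0 g0
t34.3 F [0.5 0.2 0.1] ud/fy/n [-0.4  0.4 -0.2] w85.1 g0
(380, 800, 3)
```

View pics/v56.png

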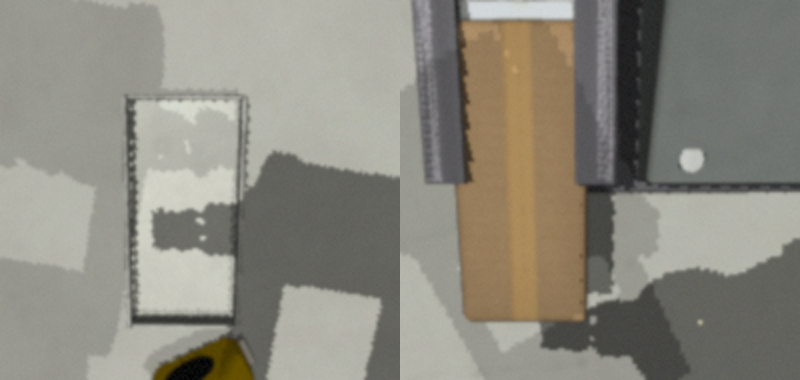

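Left half: tray rim in the crop at (126–247, 95) down to (131–239, 324). Right half: carton front corners at (464,320) and (584,320), deck front edge at row 183. Casting these next.

Run:
```python
from f import *
_,P=load("w5"); t=np.array([onz(P,(190+u/2,70+v/2),22) for u,v in ((126,95),(247,95),(239,324),(131,324))])
print(t.round(1).tolist(),t.mean(0).round(1),[round(float(np.linalg.norm(t[i]-t[i-1])),1) for i in range(4)])
d=(t[0]+t[1]-t[2]-t[3]);print("yaw",np.arctan2(d[1],d[0]))
_,P=load("w6"); c=np.array([onz(P,(190+(u-400)/2,30+v/2),85) for u,v in ((464,320),(584,320),(586,183),(457,183))])
print(c.round(1).tolist(),[round(float(np.linalg.norm(c[i]-c[i-1])),1) for i in range(4)])
w=np.array([onz(P,(190+(u-400)/2,30+v/2),92) for u,v in ((425,183),(615,183))]);print(w.round(1).tolist(),np.linalg.norm(w[0]-w[1]),w.mean(0))
m=w.mean(0);f=(c[0]+c[1])/2;print("out",(m-f)@fx,"lat",(f-m)@fy)
e=c[0]-c[1];print("carton yaw",np.arctan2(-e[0],e[1]))
```

```text
[[566.0, -135.8, 22.0], [546.0, -200.6, 22.0], [414.9, -159.5, 22.0], [434.9, -94.6, 22.0]] [ 490.4 -147.6   22. ] [137.4, 67.8, 137.4, 67.9]
yaw -0.30392081862069276
[[510.1, 272.0, 85.0], [499.8, 219.9, 85.0], [556.6, 207.8, 85.0], [567.1, 260.2, 85.0]] [58.2, 53.2, 58.2, 53.5]
[[569.3, 271.5, 92.0], [554.4, 196.4, 92.0]] 76.59899364422145 [561.87501574 233.94409564  92.        ]
out 58.18771367210842 lat 0.8028359470694403
carton yaw -0.19614124762607402
```

Run:
```python
from f import *
R=Rdown(yaw); g=np.array([505,246,0.])+33*fx
ctrl.move_ptp([g[0],g[1],200],R)
print(ctrl.move_l([g[0],g[1],137],vel=100,threshold=12)); say("down")
ctrl.gripper_to(40,force=50); s=say("grip")
p=s["eef_pos"]
print(ctrl.move_l(p-90*fx,vel=80)); say("out")
p=ctrl.read_state()["eef_pos"]
ctrl.move_l([p[0],p[1],315],vel=150); say("up")
a,_=shot("side","s3"); b,_=shot("wrist","w7")
v=np.hstack([cv2.resize(a[100:310,150:400],(400,336)),cv2.resize(b[40:376],(400,336))]);cv2.imwrite("pics/v7.png",v)
```

```text
False
down t35.5 F [-1.1  0.3 -0.1] ud/fy/n [0.9 0.1 0.6] w84.6 g0
grip t35.9 F [-2.9  0.3  6.1] ud/fy/n [-1.5 -0.2  6.6] w54.3 g52
False
out t37.2 F [ 0.5  1.  -1.8] ud/fy/n [ 0.9  1.  -1.6] w54.1 g53
up t38.5 F [-0.6 -0.2 -0.6] ud/fy/n [ 0.8 -0.3 -0.1] w54.2 g53
```

View pics/v7.png

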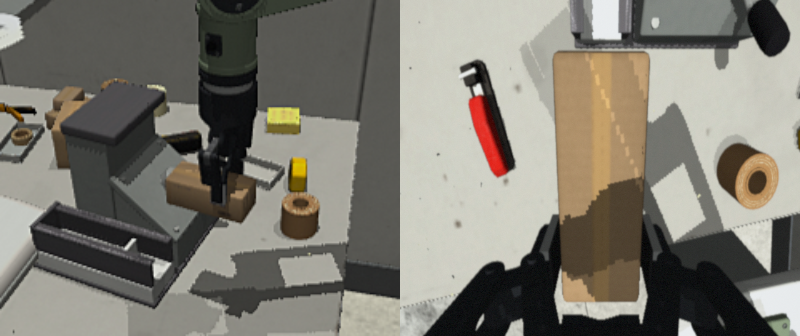

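The carton is held, with its tail forward, and looks level. I'll check droop and offset from the tail corners (554,53) and (649,53) and the front corners (562,300) and (640,300).

Run:
```python
from f import *
im,P=load("w7"); s=ctrl.read_state(); R=s["eef_rot"];zt=s["eef_pos"][2]-52
print(s["eef_pos"],R[:,2])
c=[R.T@(onz(P,uv,zt)-s["eef_pos"]) for uv in ((215.6,93),(348.6,93),(336,340),(226.8,340))]
print(np.round(c,1).tolist())
# left/right edges per row by brown mask: width along the carton
hsv=cv2.cvtColor(im,cv2.COLOR_BGR2HSV); m=((hsv[...,0]>8)&(hsv[...,0]<22)&(hsv[...,1]>70)).astype(np.uint8)
n_,l,st,_=cv2.connectedComponentsWithStats(m); i=l[150,280]; print(st[i])
for r in (95,98,105,130,160,200,235):
    x=np.where(l[r]==i)[0]; a,b=onz(P,(x[0]-.5,r),zt),onz(P,(x[-1]+.5,r),zt); A,B=R.T@(a-s["eef_pos"]),R.T@(b-s["eef_pos"]); print(r,A.round(1),B.round(1),round(float(B[1]-A[1]),1))
```

```text
[449.55978469 256.86804894 313.67312054] [-2.42326768e-03 -9.27452935e-04 -9.99996634e-01]
[[84.0, -25.2, 51.8], [84.0, 26.3, 51.9], [-31.8, 27.8, 52.1], [-31.7, -27.1, 52.0]]
[  214    92   135   250 30185]
95 [ 83.3 -25.3  51.8] [83.3 25.9 51.9] 51.2
98 [ 82.2 -25.8  51.8] [82.2 26.4 51.9] 52.1
105 [ 79.6 -25.9  51.8] [79.7 26.6 51.9] 52.5
130 [ 70.2 -26.2  51.8] [70.2 26.4 51.9] 52.5
160 [ 58.2 -26.1  51.8] [58.2 26.8 51.9] 52.9
200 [ 41.1 -26.3  51.9] [41.1 26.6 51.9] 52.9
235 [ 25.  -26.4  51.9] [24.9 26.7 52. ] 53.1
```

Run:
```python
from f import *
yt=-0.303; R=Rdown(yt); x=R[:,0]
g=np.array([490.6,-147.4,0])-26.3*x+[0,0,0]
ctrl.move_l([g[0],g[1],310],rot=R,vel=220); say("over")
ctrl.move_l([g[0],g[1],125],vel=130); s=say("low"); e=s["eef_pos"]-g; print(e)
g2=g-[e[0],e[1],0]*np.array([1,1,0])
ctrl.move_l([g2[0],g2[1],109],vel=60); say("lower")
print(ctrl.move_l([g2[0],g2[1],98],vel=15,threshold=6)); s=say("touch"); print(s["eef_pos"],s["eef_pos"]-g)
```

```text
over t40.5 F [-0.5  0.2 -2. ] ud/fy/n [ 1.6  0.1 -1.2] w54.1 g53
low t42.1 F [-0.2  0.6 -2.1] ud/fy/n [ 1.5  0.5 -1.5] w54.0 g53
[  0.65873239  -0.31642544 125.82044684]
lower t42.5 F [ 0.4 -0.8 -1.6] ud/fy/n [ 0.5 -0.7 -1.6] w54.2 g53
True
touch t43.1 F [0.  0.2 5.1] ud/fy/n [-3.1  0.2  4. ] w54.4 g54
[ 464.85789977 -139.27086489  100.73009762] [ -0.64018014   0.28161271 100.73009762]
```

Contact came at the floor height, not at rim height, so I'll release, retreat and check.

Run:
```python
from f import *
ctrl.gripper_to(70); ctrl.hold(.2); p=ctrl.read_state()["eef_pos"]
ctrl.move_l(p+[0,0,130],vel=130)
ctrl.move_l(p+[-20,0,200],vel=150); ctrl.hold(.2); say()
b,_=shot("wrist","w8"); a,_=shot("side","s4"); 
v=np.hstack([cv2.resize(a[120:280,180:380],(500,400)),cv2.resize(b[80:280,210:360],(300,400))]);cv2.imwrite("pics/v8.png",v)
```

```text
t45.6 F [-0.2 -1.1 -0.3] ud/fy/n [ 0.2 -1.1 -0.3] w69.7 g0
```

View pics/v8.png

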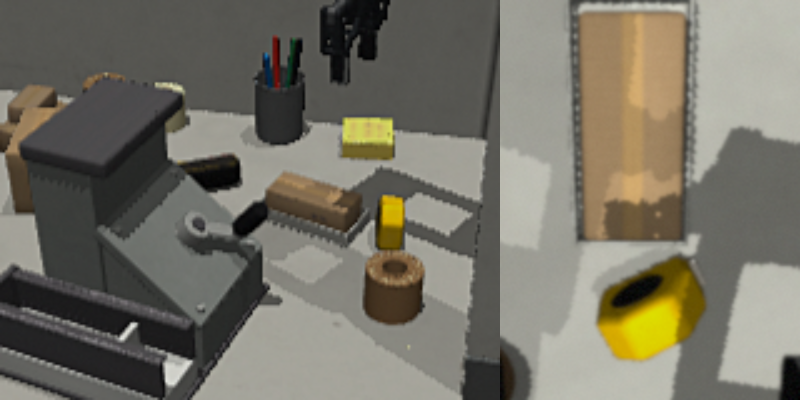

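The carton lies flat inside the tray walls (right panel 580–686, 10–240). The crank is where I left it, with the knob at (250,217), and the bystanders are in place. Handing in.

```bash
python3 -c "
from plant import ctrl
print(ctrl.finish_job())"
```

```text
the job is handed in; nothing more can be done
None
```

The job is handed in at about 46 s of the 72 s allowed: I turned the crank to about 11.8 rad and left it there, and the last pictures show the carton flat in the tray and the bystanders in place; the hand-in gave no verdict.

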